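# Set and lock the telescoping stop against the stock bar

## Robot

A 6-joint arm with a two-finger parallel gripper is mounted at the origin on the work surface. World frame = base frame: x ahead of the robot, y to its left, z up, the work surface at z = 0. Lengths are in m, angles in rad, forces in N, time in s.
With the tool pointing down it reaches from about 0.275 to 0.825 m from the base axis. Payload 5.2 kg.
Tool frame: the origin (TCP) lies midway between the tips of the shut fingers; the grasp point (between the pads) lies arm.tcp_to_grasp behind it (arm.tcp_to_grasp is the distance from the TCP to the grasp point, in m); z points along the fingers, y is the line along which they close (so a half turn about z gives the same grasp; the last joint's range is limited). The gripper opens to 93 mm and grips with 3 to 60 N. Pads are 15 mm wide; open, the fingers measure 128 mm over their backs; the gripper's body (75 mm by 188 mm) begins 65 mm behind the grasp point.
Start: joints at [-1.408, 0.259, 1.535, -0, 1.348, -0.203], TCP at [0.197, -0.514, 0.219] pointing down, gripper open.
Joint ranges: [-3.14, 3.14], [-0.91, 2.08], [0.19, 2.58], [-1.22, 4.36], [0.22, 2.71], [-3.12, 3.12]. Speed limits (rad/s): [2.57, 2.57, 3.14, 3.14, 3.14, 3.14].

## Interface

Orientations are given as a unit quaternion [w, x, y, z].
In Python, from bench import arm, viewer, order, models gives the robot as it stands.
- The arm moves only by the tool drive_tool, never from a script. Its argument "steps" is a list of rows, each an object of numbers: "x", "y", "z": the shift along the tool's x, y, z in mm; "rx", "ry", "rz": the turn, a rotation vector about the tool's x, y, z in degrees; "gripper": the opening, from 0 (shut) to 1 (fully open). In form: [{"x": .., "y": .., "z": .., "rx": .., "ry": .., "rz": .., "gripper": ..}, ...]. A call has 1 to 10 rows; each row is the pose to reach, as a shift and turn from the pose commanded when the call began, along the tool's axes at that moment; what a row does not reach only later rows make up. A row lasts 1/12 s, in which the tool goes at most 41.7 mm and 7.16 degrees, less where a joint would pass 70% of its speed; a pose out of reach is approached as far as the arm can. A call with a gripper value outside its range is refused whole. The fingers move at their own pace and stop on an object; the grip force is fixed at half the most. Time passes only in rows, so rows that repeat a pose let the fingers close. It gives the time, the measured TCP pose, the force, the opening and the grip force at its end, in the units of the state.
- arm.read_state(): the state, without advancing time (a new reading comes with each control period).
- viewer.camera(name): name is "scene" or "top"; returns the picture (384x512x3 uint8, red, green, blue); there is no depth.
- viewer.camera_model(name): a dict with "fx", "fy", "cx", "cy" (pixels), "extrinsics" (4x4, takes a point from world to camera coordinates). Camera axes: x right, y down, z forward; pixel columns grow to the right and rows downward; lengths in m; the calibration is good to about 2 mm. A picture is of the moment at which its call begins. camera_model takes no time and is no camera call.
- order.finish_job(): hands the job in; it is judged then, once.
Trained networks look in the newest picture that a camera, given by its name, has taken for a name from the list of things; names that differ only in an ending like _2 or _b are one class to them, and where a whole thing is asked for, a point or a joint stands for the part that bears it (a point fixed in the world has none). Each returns a list of dicts, best first, with "confidence" (0 to 1); they miss things now and then, are a little off and sometimes report something else, mostly with a low value. They report only what shows in the picture. A call takes as long as a camera call. They do not tell look-alikes from the thing itself.
- models.masks_of(camera, thing): "mask" (384x512 bool, what is visible of it) and "box" ([centre column, centre row, width, height] in pixels, round what is visible of it).
The state is a dict: "time_s": time; "q": joint angles; "dq": joint speeds; "effort": joint torques, N m; "position": TCP position; "orientation": TCP orientation; "contact_force": force on the tool from outside, world axes, zero at the start; "torque": the same for the moment, N m; "grip_width": opening from 0.0 (shut) to 1.0 (fully open); "grip_force": force on a finger pad.
Only numpy, scipy, OpenCV 4.12 (cv2) and the standard library are available. Lean on these libraries where they do the work, as an engineer would, in place of code of your own. Each camera call takes 0.05 s, during which the arm holds its last target. There are 200 camera calls.

## Task

On the stop jig, tip the stop's handle right over towards the robot to twist the telescoping section free, slide the section out until its pad has pushed the aluminium bar fully home against the end block, then tip the handle right back to lock the section there, with no gap at either end of the bar. Leave the bar lying in its guide rails and leave the other things on the bench alone.

Things in the scene. Friction and masses are not known exactly. Their poses are not given: they have to be found in the camera images.
- jig: Fixed stop jig, not movable: dark steel bed 100 x 490 x 20 mm; origin at the centre of its underside on the bench, its own y along the bed. A fixed aluminium outer tube (35 mm diameter, 140 mm long, from y = -235 to -95 mm, axis along y at x = 0, 45 mm above the bench, top 62 mm above the bench) holds the telescoping section, which slides out towards +y. Two guide rails 14 mm high on the bed, inner faces 35 mm apart about x = 0, run from y = -80 to +235 mm.
- stop_slide (a joint): Extension of the telescoping section along the jig's +y, m: 0 drawn in, 0.11 the most. Free to slide with about 3 N plus the bar's friction of a few N when twisted free; held by the wedged brake when locked (it creeps only slowly under 20 N); it stays where it is left.
- stop_twist (a joint): Twist of the telescoping section about its axis, rad: 0 locked, handle leaning 0.45 rad from upright to the jig's +x (away from the robot); 0.9 (its end stop) free, handle leaning 0.45 rad to the jig's -x (towards the robot). The lock wedges between about 0.45 and 0: that part takes up to about 5 N at the knob, both ways, and goes just over centre, so push right to the stop. It stays where it is left.
- handle_root (a point): Foot of the handle, on the axis of the telescoping section, 45 mm above the bench. Moves along y with the slide; the collar round it is 30 mm in diameter and 24 mm long. Its frame turns with the twist; at twist 0 it is parallel to the jig's.
- handle_knob (a point): Centre of the black ball knob (28 mm diameter) at the end of the handle, a 12 mm steel rod; 90 mm from handle_root, straight out from the axis. The centre stands 126 mm above the bench at either end of the twist and 135 mm when upright halfway, so the fingers must leave room above the knob. The handle can be pushed from either side and along the slide.
- pad_face (a point): Centre of the front face of the round steel pad (34 mm diameter, 12 mm thick) at the end of the telescoping section, 55 mm ahead of handle_root along the jig's y; it faces +y and touches the near end of the bar at the end.
- bar: Loose solid aluminium bar 30 x 130 x 40 mm (jig's x, y, z), 0.42 kg, lying between the guide rails with 2.5 mm play on either side; origin at the centre of its underside, long axis y.
- bar_near (a point): Centre line of the bar's end that faces the pad, 25 mm above the bar's underside.
- bar_far (a point): Centre line of the bar's end that faces the end block, 25 mm above the bar's underside.
- end_block: Fixed grey block 70 x 40 x 55 mm clamped across the rails, at a different place along them each time; origin at the centre of its underside, 20 mm above the bench.
- block_face (a point): Point on the end block's face towards the bar (20 mm towards the jig's -y from the block's centre, 25 mm above its underside); same axes as the jig.
- case: Bystander: loose blue plastic case 100 x 170 x 45 mm, origin at the centre of its underside. Leave it.
- tape: Bystander: loose black tape measure 70 x 70 x 36 mm, origin at the centre of its underside. Leave it.
- driver: Bystander: loose screwdriver lying on the bench along its x. Leave it.
Things that resemble listed ones, but are neither listed nor needed, are in the scene too. Of the things shaped like the bar, the aluminium one is meant.

How it is judged:
By the outcome, as a careful person would: the job done as asked, in the order asked, and still so for the second after the job is handed in, with the robot touching nothing.
It also fails if it takes over 51 s, if anything falls off the work surface, if the arm or the gripper's body presses on something with over 40 N, if the wrist force passes 120 N, or if a joint passes its speed limit or range.

## Working session

There is one attempt and no reset: what is moved stays moved. The work goes in short steps, Python scripts to look and compute and a tool call to move; the robot and the scene stay as the last step left them, time stands still between calls to the robot, and variables do not carry over. Pictures are saved under pics/ and viewed, at most 10 in all, crops included, and the job is handed in when it is done.

Besides the shell and the picture viewer there is one more tool, called after "Request:" by a JSON object that holds its "fn" and its "kwargs". drive_tool: Moves the arm, as the interface text tells. Its arguments: {"type":"object","properties":{"steps":{"type":"array","items":{"type":"object","properties":{"x":{"type":"number"},"y":{"type":"number"},"z":{"type":"number"},"rx":{"type":"number"},"ry":{"type":"number"},"rz":{"type":"number"},"gripper":{"type":"number"}}}}},"required":["steps"]}

```bash
mkdir -p pics
cat > h.py <<'E'
import numpy as np, cv2
from bench import arm, viewer, order, models
def ray(cam,u,v):
    m=viewer.camera_model(cam);E=np.array(m["extrinsics"])
    R,t=E[:3,:3],E[:3,3]
    d=R.T@np.array([(u-m["cx"])/m["fx"],(v-m["cy"])/m["fy"],1]);return -R.T@t,d
def at_z(cam,u,v,z):
    c,d=ray(cam,u,v);return c+d*(z-c[2])/d[2]
def proj(cam,P):
    m=viewer.camera_model(cam);E=np.array(m["extrinsics"])
    p=E[:3,:3]@np.asarray(P)+E[:3,3];return np.array([m["fx"]*p[0]/p[2]+m["cx"],m["fy"]*p[1]/p[2]+m["cy"]])
def tri(u1,u2):
    c1,d1=ray("scene",*u1);c2,d2=ray("top",*u2)
    s=np.linalg.lstsq(np.c_[d1,-d2],c2-c1,rcond=None)[0]
    a,b=c1+s[0]*d1,c2+s[1]*d2;return (a+b)/2,np.linalg.norm(a-b)
E
python3 - <<'E'
from h import *
a=viewer.camera("scene");b=viewer.camera("top")
cv2.imwrite("pics/a.png",cv2.resize(np.vstack([a,b])[:,:,::-1],None,fx=.78,fy=.78) if 0 else a[:,:,::-1]);cv2.imwrite("pics/b.png",b[:,:,::-1])
for t in ["jig","handle_knob","bar","end_block","pad_face"]:
  for c in ["scene","top"]:
    print(t,c,[(round(float(r["confidence"]),2),np.round(r["box"]).tolist()) for r in models.masks_of(c,t)][:4])
for c in ["scene","top"]: print(ray(c,256,192)[0])
print(arm.read_state())
E
```

```text
jig scene [(0.86, [230.0, 217.0, 191.0, 58.0])]
jig top [(0.81, [291.0, 185.0, 192.0, 88.0]), (0.57, [315.0, 167.0, 23.0, 31.0]), (0.44, [310.0, 168.0, 30.0, 38.0]), (0.24, [210.0, 205.0, 26.0, 29.0])]
handle_knob scene [(0.69, [204.0, 206.0, 21.0, 32.0])]
handle_knob top [(0.81, [315.0, 165.0, 25.0, 30.0])]
bar scene [(0.93, [182.0, 166.0, 48.0, 26.0]), (0.82, [316.0, 165.0, 22.0, 35.0]), (0.76, [268.0, 201.0, 49.0, 20.0]), (0.71, [366.0, 192.0, 48.0, 24.0])]
bar top [(0.95, [358.0, 272.0, 56.0, 27.0]), (0.94, [203.0, 272.0, 24.0, 58.0]), (0.93, [254.0, 196.0, 55.0, 28.0]), (0.91, [152.0, 227.0, 52.0, 22.0])]
end_block scene [(0.56, [307.0, 197.0, 28.0, 34.0]), (0.28, [293.0, 243.0, 83.0, 54.0])]
end_block top []
pad_face scene [(0.89, [208.0, 204.0, 30.0, 29.0])]
pad_face top [(0.98, [314.0, 168.0, 31.0, 39.0])]
[1.52570775 0.13579039 0.81157158]
[0.52152941 0.0770788  0.92955434]
{'time_s': 0.6, 'q': array([-1.40778169e+00,  2.58570015e-01,  1.53498306e+00, -4.05070388e-06,
        1.34802579e+00, -2.02826501e-01]), 'dq': array([-1.19186476e-03, -3.92080048e-04, -9.46531832e-04,  5.40843864e-05,
       -4.87914350e-04,  5.07874417e-04]), 'effort': array([-1.36075680e-03, -4.36948264e+01, -2.84186536e+01,  7.17384391e-02,
        3.13760934e-02, -1.63188469e-05]), 'position': array([ 0.19676173, -0.51360378,  0.21867571]), 'orientation': array([ 6.85307601e-06,  9.83316548e-01,  1.81902630e-01, -2.11213304e-06]), 'contact_force': array([ 0.51353995,  0.1426197 , -0.17969797]), 'torque': array([ 0.00260211, -0.00474797,  0.04378874]), 'grip_force': 0.0, 'grip_width': 0.9985911201556219}
```

View pics/a.png

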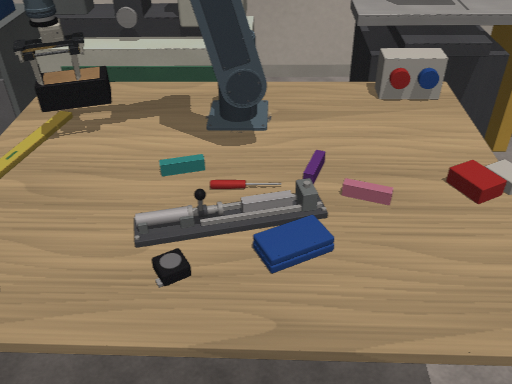

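View pics/b.png

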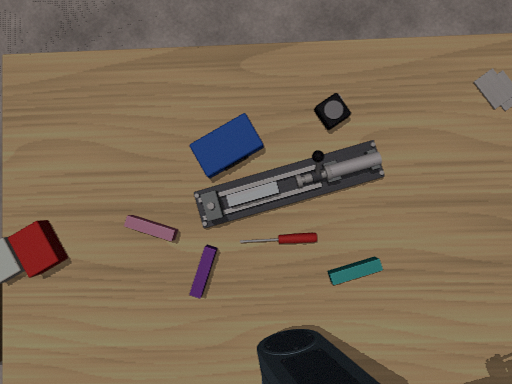

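The scene picture shows the jig at about (230,212) with the knob at (200,194). In the top picture the knob is at (318,156) and the bed runs from the tube at (355,165) to the end block at (211,205).

Things that could be taken for the bar (top view): teal (355,271), purple (203,271), pink (151,228) and aluminium (252,194), which lies between the rails. I choose the aluminium one and will check it in a close crop.

Run:
```python
from h import *
b=viewer.camera("top");a=viewer.camera("scene")
A=cv2.resize(b[130:240,190:390],None,fx=4,fy=4,interpolation=cv2.INTER_CUBIC)
cv2.imwrite("pics/c.png",A[:,:,::-1])
m=models.masks_of("top","jig")[0]["mask"].astype(np.uint8)
r=cv2.minAreaRect(cv2.findNonZero(m));bx=cv2.boxPoints(r);print(bx)
W=np.array([at_z("top",*p,.02) for p in bx]);print(W.round(4))
print(tri((200,194),(318,156)))
print([at_z("top",318,156,.126)])
```

```text
[[191.31194 187.70642]
 [373.42206 133.0734 ]
 [386.1101  175.36697]
 [204.      230.     ]]
[[ 0.5648  0.2713  0.02  ]
 [ 0.6926 -0.2056  0.02  ]
 [ 0.5822 -0.2336  0.02  ]
 [ 0.4536  0.2403  0.02  ]]
(array([ 0.62391494, -0.04379694,  0.12680278]), np.float64(0.0024563270570827434))
[array([ 0.62413307, -0.0451579 ,  0.126     ])]
```

View pics/c.png

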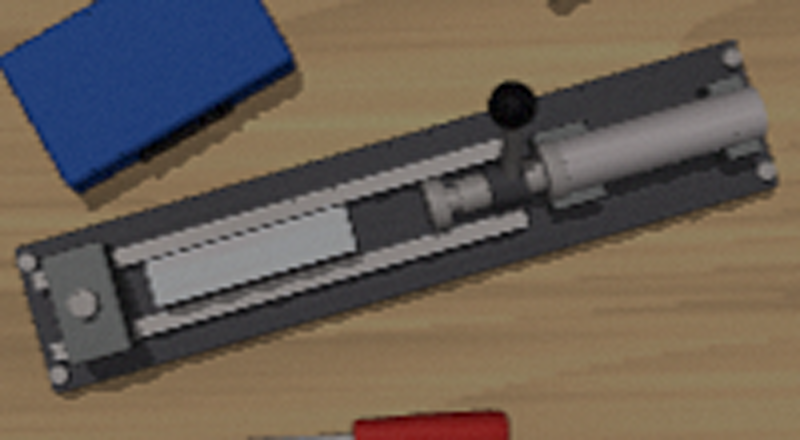

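The crop shows the aluminium bar between the rails at crop (250,255). The pad front is at crop (437,205), the knob at (512,104) and the block face at (120,300), so the bar choice is confirmed.

```bash
cat >> h.py <<'E'
def jig():
    px=[(18,245),(735,42),(775,185),(62,392)]
    W=np.array([at_z("top",190+u/4,130+v/4,.02) for u,v in px])[:,:2]
    L=np.array([(.05,.245),(.05,-.245),(-.05,-.245),(-.05,.245)])
    c=W.mean(0);H=(L-L.mean(0)).T@(W-c);U,S,V=np.linalg.svd(H);R=V.T@np.diag([1,np.linalg.det(V.T@U.T)])@U.T
    return c,R,W
E
python3 - <<'E'
from h import *
c,R,W=jig();print(c,R,np.degrees(np.arctan2(R[1,0],R[0,0])))
L=lambda P:(R.T@(np.asarray(P)[:2]-c)).round(4)
for w in W: print(L(w))
f=lambda u,v,z:L(at_z("top",190+u/4,130+v/4,z))
for n,u,v,z in [("near",347,205,.06),("near",355,250,.06),("far",147,263,.06),("far",158,305,.06),("blk",105,243,.075),("blk",128,357,.075),("pad",427,180,.045),("pad",440,228,.045),("knob",512,104,.126)]: print(n,f(u,v,z))
print("knob tri",L([.6239,-.0438]))
for n,j in [("jigTubeStart",(0,-.095)),("end",(0,.245))]:print(n,c+R@j)
s=arm.read_state();from scipy.spatial.transform import Rotation as T
q=s["orientation"];print(T.from_quat(q[[1,2,3,0]]).as_matrix().round(4)); print(arm.tcp_to_grasp)
E
```

```text
[0.56683503 0.01654916] [[ 0.968619   -0.24855026]
 [ 0.24855026  0.968619  ]] 14.391740427367292
[0.0501 0.2417]
[ 0.0479 -0.2417]
[-0.0478 -0.2397]
[-0.0501  0.2397]
near [0.0138 0.0297]
near [-0.0144  0.0326]
far [0.0135 0.1593]
far [-0.0136  0.1598]
blk [0.0317 0.1793]
blk [-0.0393  0.1846]
pad [ 0.0158 -0.0238]
pad [-0.0156 -0.0232]
knob [ 0.0402 -0.074 ]
knob tri [ 0.0403 -0.0726]
jigTubeStart [ 0.59044731 -0.07546964]
end [0.50594022 0.25386082]
[[ 9.338e-01  3.577e-01  0.000e+00]
 [ 3.577e-01 -9.338e-01 -1.000e-04]
 [-0.000e+00  1.000e-04 -1.000e+00]]
0.0188
```

Request:
{"fn": "drive_tool", "kwargs": {"steps": [{"x": 567, "y": -286, "rz": 6.6, "gripper": 1}, {"x": 567, "y": -286, "rz": 6.6, "gripper": 1}, {"x": 567, "y": -286, "rz": 6.6, "gripper": 1}, {"x": 567, "y": -286, "rz": 6.6, "gripper": 1}, {"x": 567, "y": -286, "rz": 6.6, "gripper": 1}, {"x": 567, "y": -286, "rz": 6.6, "gripper": 1}, {"x": 567, "y": -286, "rz": 6.6, "gripper": 1}, {"x": 567, "y": -286, "rz": 6.6, "gripper": 1}, {"x": 567, "y": -286, "rz": 6.6, "gripper": 1}, {"x": 567, "y": -286, "rz": 6.6, "gripper": 1}]}}

```text
invalid input at $.steps[0]: expected keys x, y, z, rx, ry, rz, gripper
```

```bash
cat >> h.py <<'E'
from scipy.spatial.transform import Rotation as T
def rel(P,verbose=True):
    "shift in tool mm from now to world TCP P, and rz to align tool y with -jig y; plus state"
    s=arm.read_state();q=s["orientation"];M=T.from_quat(q[[1,2,3,0]]).as_matrix();c,R,_=jig()
    ty=M[:2,1];a=np.degrees(np.arctan2(-R[1,1],-R[0,1])-np.arctan2(ty[1],ty[0]))
    print("t",s["time_s"],"pos",s["position"].round(4),"jig",(R.T@(s["position"][:2]-c)).round(4),"F",s["contact_force"].round(1),"grip",round(float(s["grip_width"]),3),round(float(s["grip_force"]),1),"tz",M[:,2].round(3))
    print("shift",(M.T@(np.asarray(P)-s["position"])*1e3).round(1),"rz",-round(a,2))
E
python3 -c "
from h import *
rel([.624,-.0445,.2187])"
```

```text
t 0.75 pos [ 0.1968 -0.5136  0.2187] jig [-0.4902 -0.4215] F [ 0.1  0.3 -0.6] grip 0.999 0.0 tz [ 0. -0. -1.]
shift [ 566.8 -285.2   -0. ] rz 6.57
```

All keys are needed in every row.

Request:
{"fn": "drive_tool", "kwargs": {"steps": [{"x": 567, "y": -286, "z": 0, "rx": 0, "ry": 0, "rz": 6.6, "gripper": 1}, {"x": 567, "y": -286, "z": 0, "rx": 0, "ry": 0, "rz": 6.6, "gripper": 1}, {"x": 567, "y": -286, "z": 0, "rx": 0, "ry": 0, "rz": 6.6, "gripper": 1}, {"x": 567, "y": -286, "z": 0, "rx": 0, "ry": 0, "rz": 6.6, "gripper": 1}, {"x": 567, "y": -286, "z": 0, "rx": 0, "ry": 0, "rz": 6.6, "gripper": 1}, {"x": 567, "y": -286, "z": 0, "rx": 0, "ry": 0, "rz": 6.6, "gripper": 1}, {"x": 567, "y": -286, "z": 0, "rx": 0, "ry": 0, "rz": 6.6, "gripper": 1}, {"x": 567, "y": -286, "z": 0, "rx": 0, "ry": 0, "rz": 6.6, "gripper": 1}, {"x": 567, "y": -286, "z": 0, "rx": 0, "ry": 0, "rz": 6.6, "gripper": 1}, {"x": 567, "y": -286, "z": 0, "rx": 0, "ry": 0, "rz": 6.6, "gripper": 1}]}}

```text
time_s: 1.58
position: [0.4782, -0.2035, 0.219]
orientation: [0.0, 0.992, 0.125, 0.0]
contact_force: [0.5, -0.4, 0.4]
grip_width: 0.998
grip_force: 0.0
```

```bash
python3 -c "
from h import *
rel([.624,-.0445,.2187])"
```

```text
t 1.5833 pos [ 0.4782 -0.2035  0.219 ] jig [-0.1406 -0.1911] F [ 0.5 -0.4  0.4] grip 0.998 0.0 tz [ 0.001 -0.    -1.   ]
shift [ 180.7 -117.9    0.3] rz -0.04
```

Request:
{"fn": "drive_tool", "kwargs": {"steps": [{"x": 180, "y": -118, "z": 0, "rx": 0, "ry": 0, "rz": 0, "gripper": 1}, {"x": 180, "y": -118, "z": 0, "rx": 0, "ry": 0, "rz": 0, "gripper": 1}, {"x": 180, "y": -118, "z": 0, "rx": 0, "ry": 0, "rz": 0, "gripper": 1}, {"x": 180, "y": -118, "z": 0, "rx": 0, "ry": 0, "rz": 0, "gripper": 1}, {"x": 180, "y": -118, "z": 0, "rx": 0, "ry": 0, "rz": 0, "gripper": 1}, {"x": 180, "y": -118, "z": 0, "rx": 0, "ry": 0, "rz": 0, "gripper": 1}, {"x": 180, "y": -118, "z": 0, "rx": 0, "ry": 0, "rz": 0, "gripper": 1}, {"x": 180, "y": -118, "z": 0, "rx": 0, "ry": 0, "rz": 0, "gripper": 1}, {"x": 180, "y": -118, "z": 0, "rx": 0, "ry": 0, "rz": 0, "gripper": 1}]}}

```text
time_s: 2.33
position: [0.6212, -0.0475, 0.2185]
orientation: [0.0, 0.992, 0.124, -0.0]
contact_force: [-1.0, 0.4, -0.4]
grip_width: 1.003
grip_force: 0.0
```

```bash
python3 -c "
from h import *
rel([.624,-.0445,.107])"
```

```text
t 2.3333 pos [ 0.6212 -0.0475  0.2185] jig [ 0.0368 -0.0756] F [-1.   0.4 -0.4] grip 1.003 0.0 tz [-0.001 -0.    -1.   ]
shift [  3.6  -2.3 111.5] rz -0.09
```

Request:
{"fn": "drive_tool", "kwargs": {"steps": [{"x": 4, "y": -2, "z": 35, "rx": 0, "ry": 0, "rz": 0, "gripper": 1}, {"x": 4, "y": -2, "z": 65, "rx": 0, "ry": 0, "rz": 0, "gripper": 1}, {"x": 4, "y": -2, "z": 90, "rx": 0, "ry": 0, "rz": 0, "gripper": 1}, {"x": 4, "y": -2, "z": 110, "rx": 0, "ry": 0, "rz": 0, "gripper": 1}, {"x": 4, "y": -2, "z": 110, "rx": 0, "ry": 0, "rz": 0, "gripper": 1}, {"x": 4, "y": -2, "z": 110, "rx": 0, "ry": 0, "rz": 0, "gripper": 1}]}}

```text
time_s: 2.83
position: [0.6242, -0.0449, 0.1083]
orientation: [-0.0, 0.992, 0.124, -0.001]
contact_force: [-0.5, 0.3, 0.1]
grip_width: 0.998
grip_force: 0.0
```

Run:
```python
from h import *
rel([.624,-.0445,.107])
a=viewer.camera("scene");b=viewer.camera("top")
k=lambda i,u,v,w,h,f:cv2.resize(i[v:v+h,u:u+w],None,fx=f,fy=f,interpolation=cv2.INTER_CUBIC)
cv2.imwrite("pics/d.png",np.hstack([k(a,130,110,130,130,3),k(b,250,110,130,130,3)])[:,:,::-1])
```

```text
t 2.8333 pos [ 0.6242 -0.0449  0.1083] jig [ 0.0403 -0.0737] F [-0.5  0.3  0.1] grip 0.998 0.0 tz [-0.002  0.    -1.   ]
shift [-0.1 -0.4  1.3] rz -0.16
```

View pics/d.png

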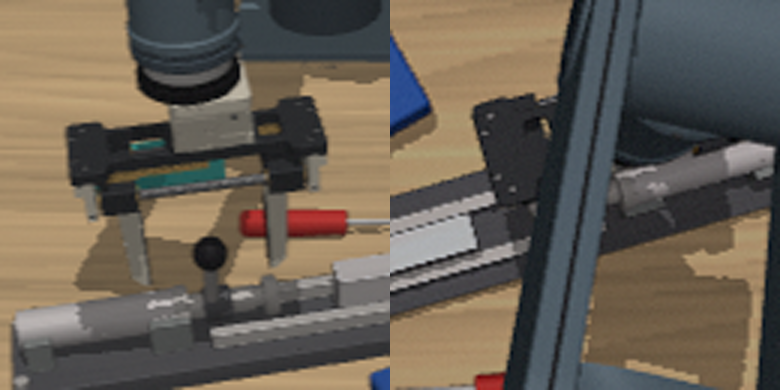

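In the left crop the knob (210,253) sits between the fingers at (140,260) and (277,245), about midway, so I'll close on it.

Request:
{"fn": "drive_tool", "kwargs": {"steps": [{"x": 0, "y": 0, "z": 0, "rx": 0, "ry": 0, "rz": 0, "gripper": 0.4}, {"x": 0, "y": 0, "z": 0, "rx": 0, "ry": 0, "rz": 0, "gripper": 0.35}, {"x": 0, "y": 0, "z": 0, "rx": 0, "ry": 0, "rz": 0, "gripper": 0.3}, {"x": 0, "y": 0, "z": 0, "rx": 0, "ry": 0, "rz": 0, "gripper": 0.25}, {"x": 0, "y": 0, "z": 0, "rx": 0, "ry": 0, "rz": 0, "gripper": 0.2}, {"x": 0, "y": 0, "z": 0, "rx": 0, "ry": 0, "rz": 0, "gripper": 0.2}, {"x": 0, "y": 0, "z": 0, "rx": 0, "ry": 0, "rz": 0, "gripper": 0.2}]}}

```text
time_s: 3.52
position: [0.6255, -0.0433, 0.1087]
orientation: [-0.0, 0.992, 0.125, -0.0]
contact_force: [0.6, 0.6, 0.2]
grip_width: 0.544
grip_force: 0.0
```

```bash
python3 -c "
from h import *
rel([.624,-.0445,.107])"
```

```text
t 3.5167 pos [ 0.6255 -0.0433  0.1087] jig [ 0.042  -0.0726] F [0.6 0.6 0.2] grip 0.544 0.0 tz [-0.  0. -1.]
shift [-1.8  0.8  1.7] rz -0.02
```

Request:
{"fn": "drive_tool", "kwargs": {"steps": [{"x": -1, "y": 0, "z": 1, "rx": 0, "ry": 0, "rz": 0, "gripper": 0.2}, {"x": -1, "y": 0, "z": 1, "rx": 0, "ry": 0, "rz": 0, "gripper": 0.2}, {"x": -1, "y": 0, "z": 1, "rx": 0, "ry": 0, "rz": 0, "gripper": 0.2}, {"x": -1, "y": 0, "z": 1, "rx": 0, "ry": 0, "rz": 0, "gripper": 0.2}, {"x": -1, "y": 0, "z": 1, "rx": 0, "ry": 0, "rz": 0, "gripper": 0.2}, {"x": -1, "y": 0, "z": 1, "rx": 0, "ry": 0, "rz": 0, "gripper": 0.2}, {"x": -1, "y": 0, "z": 1, "rx": 0, "ry": 0, "rz": 0, "gripper": 0.2}]}}

```text
time_s: 4.1
position: [0.6244, -0.0435, 0.1075]
orientation: [-0.0, 0.992, 0.125, -0.0]
contact_force: [0.2, 1.4, -0.4]
grip_width: 0.285
grip_force: 30.0
```

```bash
python3 -c "
from h import *
rel([.624,-.0445,.107])"
```

```text
t 4.1 pos [ 0.6244 -0.0435  0.1075] jig [ 0.0408 -0.0724] F [ 0.2  1.4 -0.4] grip 0.285 30.0 tz [-0.  0. -1.]
shift [-0.7  0.9  0.5] rz -0.03
```

Request:
{"fn": "drive_tool", "kwargs": {"steps": [{"x": -7, "y": 0, "z": -3, "rx": 0, "ry": 0, "rz": 0, "gripper": 0.2}, {"x": -15, "y": 0, "z": -6, "rx": 0, "ry": 0, "rz": 0, "gripper": 0.2}, {"x": -23, "y": 0, "z": -7.5, "rx": 0, "ry": 0, "rz": 0, "gripper": 0.2}, {"x": -31, "y": 0, "z": -8.5, "rx": 0, "ry": 0, "rz": 0, "gripper": 0.2}, {"x": -39, "y": 0, "z": -9, "rx": 0, "ry": 0, "rz": 0, "gripper": 0.2}, {"x": -47, "y": 0, "z": -8.5, "rx": 0, "ry": 0, "rz": 0, "gripper": 0.2}, {"x": -55, "y": 0, "z": -7.5, "rx": 0, "ry": 0, "rz": 0, "gripper": 0.2}, {"x": -63, "y": 0, "z": -6, "rx": 0, "ry": 0, "rz": 0, "gripper": 0.2}, {"x": -71, "y": 0, "z": -3, "rx": 0, "ry": 0, "rz": 0, "gripper": 0.2}, {"x": -79, "y": 0, "z": 0, "rx": 0, "ry": 0, "rz": 0, "gripper": 0.2}]}}

```text
time_s: 4.93
position: [0.5475, -0.0637, 0.1089]
orientation: [0.0, 0.992, 0.125, 0.001]
contact_force: [-1.9, 2.5, 6.9]
grip_width: 0.267
grip_force: 29.7
```

```bash
python3 -c "
from h import *
rel([.624,-.0445,.107])"
```

```text
t 4.9333 pos [ 0.5475 -0.0637  0.1089] jig [-0.0387 -0.0729] F [-1.9  2.5  6.9] grip 0.267 29.7 tz [ 0.001 -0.001 -1.   ]
shift [78.9  0.4  2. ] rz -0.03
```

Request:
{"fn": "drive_tool", "kwargs": {"steps": [{"x": -2, "y": 0, "z": 0, "rx": 0, "ry": 0, "rz": 0, "gripper": 0.2}, {"x": -5, "y": 0, "z": 1, "rx": 0, "ry": 0, "rz": 0, "gripper": 0.2}, {"x": -5, "y": 0, "z": 1, "rx": 0, "ry": 0, "rz": 0, "gripper": 0.2}, {"x": -5, "y": 0, "z": 1, "rx": 0, "ry": 0, "rz": 0, "gripper": 0.2}]}}

```text
time_s: 5.27
position: [0.5419, -0.065, 0.107]
orientation: [0.0, 0.992, 0.125, -0.001]
contact_force: [-5.4, -0.7, 7.3]
grip_width: 0.246
grip_force: 29.0
```

Run:
```python
from h import *
rel([.624,-.0445,.107])
a=viewer.camera("scene");b=viewer.camera("top")
k=lambda i,u,v,w,h,f:cv2.resize(i[v:v+h,u:u+w],None,fx=f,fy=f,interpolation=cv2.INTER_CUBIC)
cv2.imwrite("pics/e.png",np.hstack([k(a,130,130,100,100,4),k(b,230,110,100,100,4)])[:,:,::-1])
```

```text
t 5.2667 pos [ 0.5419 -0.065   0.107 ] jig [-0.0445 -0.0728] F [-5.4 -0.7  7.3] grip 0.246 29.0 tz [-0.002 -0.001 -1.   ]
shift [84.7  0.5 -0.2] rz -0.04
```

View pics/e.png

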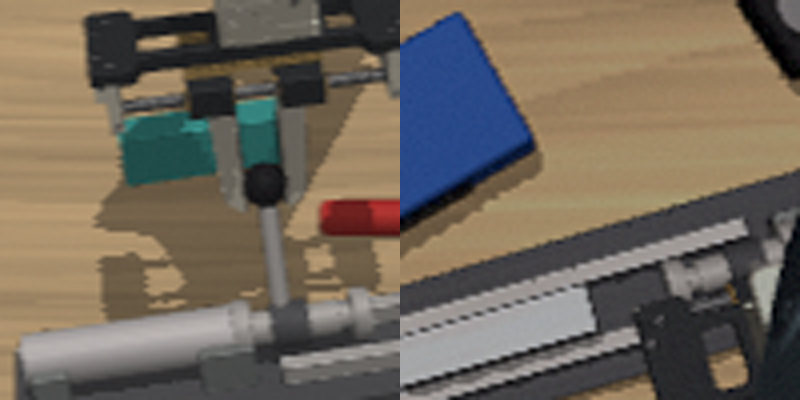

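The knob (265,185 in the left crop) now leans towards the robot, and the fingers have slid a few mm past it. I'll check the twist angle from the pixels.

Run:
```python
from h import *
c,R,_=jig()
for a in [-.3,-.4,-.45]:
  for y in (-.073,-.076):
    w=c+R@[.09*np.sin(a),y]; print(a,y,proj("scene",[*w,.045+.09*np.cos(a)]).round(1))
r=models.masks_of("scene","handle_knob")
print([(x["confidence"],x["box"]) for x in r])
```

```text
-0.3 -0.073 [196.  176.6]
-0.3 -0.076 [194.7 176.8]
-0.4 -0.073 [195.7 175.7]
-0.4 -0.076 [194.5 175.9]
-0.45 -0.073 [195.6 175.4]
-0.45 -0.076 [194.4 175.6]
[(0.79, [203.3, 194.1, 22.8, 49.0]), (0.27, [268.0, 201.9, 51.2, 18.1])]
```

Request:
{"fn": "drive_tool", "kwargs": {"steps": [{"x": 4, "y": 0, "z": 0, "rx": 0, "ry": 0, "rz": 0, "gripper": 0.5}, {"x": 4, "y": 0, "z": 0, "rx": 0, "ry": 0, "rz": 0, "gripper": 0.5}, {"x": 4, "y": 0, "z": 0, "rx": 0, "ry": 0, "rz": 0, "gripper": 0.5}, {"x": 4, "y": 0, "z": 0, "rx": 0, "ry": 0, "rz": 0, "gripper": 0.5}, {"x": 4, "y": 0, "z": -25, "rx": 0, "ry": 0, "rz": 0, "gripper": 0.5}, {"x": 4, "y": 0, "z": -55, "rx": 0, "ry": 0, "rz": 0, "gripper": 0.5}, {"x": 4, "y": 0, "z": -55, "rx": 0, "ry": 0, "rz": 0, "gripper": 0}, {"x": 34, "y": 0, "z": -55, "rx": 0, "ry": 0, "rz": 0, "gripper": 0}, {"x": 66, "y": 0, "z": -55, "rx": 0, "ry": 0, "rz": 0, "gripper": 0}, {"x": 66, "y": 0, "z": -55, "rx": 0, "ry": 0, "rz": 0, "gripper": 0}]}}

```text
time_s: 6.25
position: [0.6114, -0.0475, 0.1613]
orientation: [0.0, 0.992, 0.125, 0.002]
contact_force: [1.0, -0.4, 0.6]
grip_width: 0.261
grip_force: 0.0
```

Run:
```python
from h import *
rel([.624,-.0445,.107])
a=viewer.camera("scene")
k=lambda i,u,v,w,h,f:cv2.resize(i[v:v+h,u:u+w],None,fx=f,fy=f,interpolation=cv2.INTER_CUBIC)
cv2.imwrite("pics/f.png",np.hstack([k(a,130,130,120,100,4)])[:,:,::-1])
```

```text
t 6.25 pos [ 0.6114 -0.0475  0.1613] jig [ 0.0273 -0.0731] F [ 1.  -0.4  0.6] grip 0.261 0.0 tz [ 0.004  0.    -1.   ]
shift [12.7  0.2 54.3] rz 0.0
```

View pics/f.png

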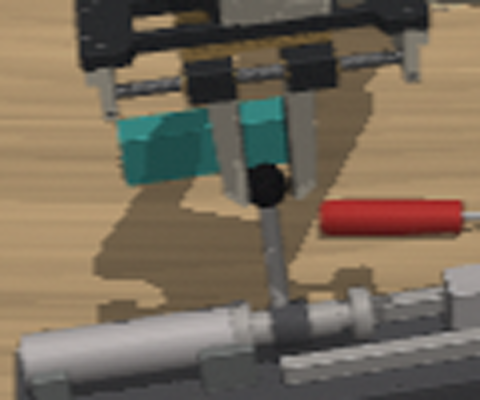

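Knob still at (265,185) in the crop, with the fingers clear above it. I'll shut them, lower on the far side, and push to the stop.

Request:
{"fn": "drive_tool", "kwargs": {"steps": [{"x": 0, "y": 0, "z": 0, "rx": 0, "ry": 0, "rz": 0, "gripper": 0}, {"x": 0, "y": 0, "z": 0, "rx": 0, "ry": 0, "rz": 0, "gripper": 0}, {"x": 0, "y": 0, "z": 20, "rx": 0, "ry": 0, "rz": 0, "gripper": 0}, {"x": 0, "y": 0, "z": 46, "rx": 0, "ry": 0, "rz": 0, "gripper": 0}, {"x": -12, "y": 0, "z": 46, "rx": 0, "ry": 0, "rz": 0, "gripper": 0}, {"x": -24, "y": 0, "z": 46, "rx": 0, "ry": 0, "rz": 0, "gripper": 0}, {"x": -32, "y": 0, "z": 46, "rx": 0, "ry": 0, "rz": 0, "gripper": 0}, {"x": -39, "y": 0, "z": 46, "rx": 0, "ry": 0, "rz": 0, "gripper": 0}, {"x": -45, "y": 0, "z": 46, "rx": 0, "ry": 0, "rz": 0, "gripper": 0}, {"x": -45, "y": 0, "z": 46, "rx": 0, "ry": 0, "rz": 0, "gripper": 0}]}}

```text
time_s: 7.13
position: [0.572, -0.0579, 0.1171]
orientation: [0.0, 0.992, 0.124, 0.01]
contact_force: [27.6, 9.5, -18.3]
grip_width: 0.002
grip_force: 14.5
```

```bash
python3 -c "
from h import *
rel([.624,-.0445,.107])"
```

```text
t 7.1333 pos [ 0.572  -0.0579  0.1171] jig [-0.0135 -0.0734] F [ 27.6   9.5 -18.3] grip 0.002 14.5 tz [ 0.021  0.003 -1.   ]
shift [53.5 -0.3 11.2] rz -0.18
```

At the stop (28 N). I'll lift and go round behind the knob.

Request:
{"fn": "drive_tool", "kwargs": {"steps": [{"x": 8, "y": 0, "z": 0, "rx": 0, "ry": 0, "rz": 0, "gripper": 0}, {"x": 12, "y": 0, "z": -25, "rx": 0, "ry": 0, "rz": 0, "gripper": 0}, {"x": 12, "y": 0, "z": -50, "rx": 0, "ry": 0, "rz": 0, "gripper": 0}, {"x": 0, "y": 25, "z": -50, "rx": 0, "ry": 0, "rz": 0, "gripper": 0}, {"x": -20, "y": 40, "z": -50, "rx": 0, "ry": 0, "rz": 0, "gripper": 0}, {"x": -20, "y": 40, "z": -50, "rx": 0, "ry": 0, "rz": 0, "gripper": 0}, {"x": -20, "y": 40, "z": -20, "rx": 0, "ry": 0, "rz": 0, "gripper": 0}, {"x": -20, "y": 40, "z": 8, "rx": 0, "ry": 0, "rz": 0, "gripper": 0}, {"x": -20, "y": 40, "z": 8, "rx": 0, "ry": 0, "rz": 0, "gripper": 0}]}}

```text
time_s: 7.88
position: [0.5503, -0.1018, 0.1034]
orientation: [-0.002, 0.992, 0.124, -0.004]
contact_force: [-0.8, 1.5, -0.9]
grip_width: 0.005
grip_force: 0.0
```

Run:
```python
from h import *
rel([.624,-.0445,.107])
a=viewer.camera("scene")
k=lambda i,u,v,w,h,f:cv2.resize(i[v:v+h,u:u+w],None,fx=f,fy=f,interpolation=cv2.INTER_CUBIC)
cv2.imwrite("pics/g.png",np.hstack([k(a,130,130,120,100,4)])[:,:,::-1])
```

```text
t 7.8833 pos [ 0.5503 -0.1018  0.1034] jig [-0.0454 -0.1105] F [-0.8  1.5 -0.9] grip 0.005 0.0 tz [-0.008  0.003 -1.   ]
shift [ 85.5 -37.3  -4. ] rz -0.09
```

View pics/g.png

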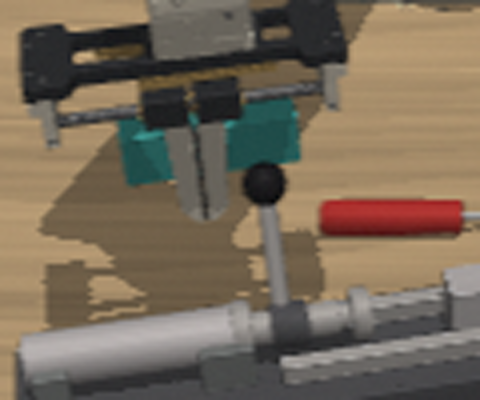

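Shut fingers at (207,170), clear behind the knob (265,185). Pushing along the slide now.

Request:
{"fn": "drive_tool", "kwargs": {"steps": [{"x": 7, "y": 0, "z": 0, "rx": 0, "ry": 0, "rz": 0, "gripper": 0}, {"x": 7, "y": -5, "z": 0, "rx": 0, "ry": 0, "rz": 0, "gripper": 0}, {"x": 7, "y": -12, "z": 0, "rx": 0, "ry": 0, "rz": 0, "gripper": 0}, {"x": 7, "y": -19, "z": 0, "rx": 0, "ry": 0, "rz": 0, "gripper": 0}, {"x": 7, "y": -26, "z": 0, "rx": 0, "ry": 0, "rz": 0, "gripper": 0}, {"x": 7, "y": -33, "z": 0, "rx": 0, "ry": 0, "rz": 0, "gripper": 0}, {"x": 7, "y": -40, "z": 0, "rx": 0, "ry": 0, "rz": 0, "gripper": 0}, {"x": 7, "y": -47, "z": 0, "rx": 0, "ry": 0, "rz": 0, "gripper": 0}, {"x": 7, "y": -54, "z": 0, "rx": 0, "ry": 0, "rz": 0, "gripper": 0}, {"x": 7, "y": -58, "z": 0, "rx": 0, "ry": 0, "rz": 0, "gripper": 0}]}}

```text
time_s: 8.77
position: [0.5459, -0.044, 0.1077]
orientation: [-0.0, 0.992, 0.125, -0.0]
contact_force: [1.0, -3.2, 2.9]
grip_width: 0.006
grip_force: 1.7
```

Run:
```python
from h import *
rel([.624,-.0445,.107])
a=viewer.camera("scene")
k=lambda i,u,v,w,h,f:cv2.resize(i[v:v+h,u:u+w],None,fx=f,fy=f,interpolation=cv2.INTER_CUBIC)
cv2.imwrite("pics/i.png",np.hstack([k(a,150,130,180,100,4)])[:,:,::-1])
```

```text
t 8.7667 pos [ 0.5459 -0.044   0.1077] jig [-0.0353 -0.0534] F [ 1.  -3.2  2.9] grip 0.006 1.7 tz [-0.  0. -1.]
shift [75.5 19.9  0.6] rz -0.0
```

View pics/i.png

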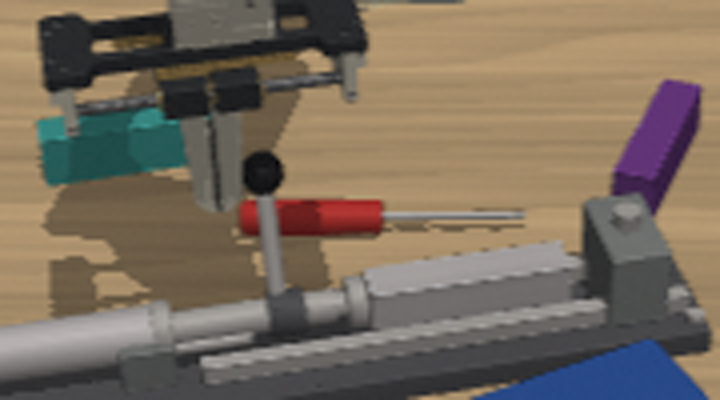

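The pad (355,300) is at the near end of the bar, with about 20 mm left to the block (590,265). I'll continue slowly.

Request:
{"fn": "drive_tool", "kwargs": {"steps": [{"x": -2, "y": -3, "z": 0, "rx": 0, "ry": 0, "rz": 0, "gripper": 0}, {"x": -2, "y": -6, "z": 0, "rx": 0, "ry": 0, "rz": 0, "gripper": 0}, {"x": -2, "y": -9, "z": 0, "rx": 0, "ry": 0, "rz": 0, "gripper": 0}, {"x": -2, "y": -12, "z": 0, "rx": 0, "ry": 0, "rz": 0, "gripper": 0}, {"x": -2, "y": -15, "z": 0, "rx": 0, "ry": 0, "rz": 0, "gripper": 0}, {"x": -2, "y": -17, "z": 0, "rx": 0, "ry": 0, "rz": 0, "gripper": 0}, {"x": -2, "y": -19, "z": 0, "rx": 0, "ry": 0, "rz": 0, "gripper": 0}, {"x": -2, "y": -21, "z": 0, "rx": 0, "ry": 0, "rz": 0, "gripper": 0}, {"x": -2, "y": -21, "z": 0, "rx": 0, "ry": 0, "rz": 0, "gripper": 0}]}}

```text
time_s: 9.57
position: [0.5393, -0.0257, 0.1074]
orientation: [0.0, 0.992, 0.125, -0.0]
contact_force: [3.1, -4.2, 0.7]
grip_width: 0.006
grip_force: 2.3
```

```bash
python3 -c "
from h import *
rel([.624,-.0445,.107])"
```

```text
t 9.5667 pos [ 0.5393 -0.0257  0.1074] jig [-0.0372 -0.034 ] F [ 3.1 -4.2  0.7] grip 0.006 2.3 tz [-0.    -0.001 -1.   ]
shift [77.4 39.2  0.4] rz -0.05
```

Request:
{"fn": "drive_tool", "kwargs": {"steps": [{"x": 0, "y": -2, "z": 0, "rx": 0, "ry": 0, "rz": 0, "gripper": 0}, {"x": 0, "y": -4, "z": 0, "rx": 0, "ry": 0, "rz": 0, "gripper": 0}, {"x": 0, "y": -6, "z": 0, "rx": 0, "ry": 0, "rz": 0, "gripper": 0}, {"x": 0, "y": -8, "z": 0, "rx": 0, "ry": 0, "rz": 0, "gripper": 0}, {"x": 0, "y": -8, "z": 0, "rx": 0, "ry": 0, "rz": 0, "gripper": 0}]}}

```text
time_s: 9.98
position: [0.5394, -0.0226, 0.108]
orientation: [0.004, 0.992, 0.125, 0.001]
contact_force: [4.0, -20.0, -2.9]
grip_width: 0.003
grip_force: 10.2
```

```bash
python3 -c "
from h import *
rel([.624,-.0445,.107])"
```

```text
t 9.9833 pos [ 0.5394 -0.0226  0.108 ] jig [-0.0363 -0.0311] F [  4.  -20.   -2.9] grip 0.003 10.2 tz [ 0.004 -0.009 -1.   ]
shift [76.5 42.2  1.5] rz -0.01
```

Bar is against the block (20 N). Now round to the robot side of the knob.

Request:
{"fn": "drive_tool", "kwargs": {"steps": [{"x": 0, "y": 8, "z": 0, "rx": 0, "ry": 0, "rz": 0, "gripper": 0}, {"x": 0, "y": 18, "z": -10, "rx": 0, "ry": 0, "rz": 0, "gripper": 0}, {"x": 0, "y": 18, "z": -45, "rx": 0, "ry": 0, "rz": 0, "gripper": 0}, {"x": -20, "y": 10, "z": -55, "rx": 0, "ry": 0, "rz": 0, "gripper": 0}, {"x": -38, "y": -15, "z": -55, "rx": 0, "ry": 0, "rz": 0, "gripper": 0}, {"x": -38, "y": -41, "z": -55, "rx": 0, "ry": 0, "rz": 0, "gripper": 0}, {"x": -38, "y": -41, "z": -55, "rx": 0, "ry": 0, "rz": 0, "gripper": 0}, {"x": -38, "y": -41, "z": -30, "rx": 0, "ry": 0, "rz": 0, "gripper": 0}, {"x": -38, "y": -41, "z": -8, "rx": 0, "ry": 0, "rz": 0, "gripper": 0}, {"x": -38, "y": -41, "z": -8, "rx": 0, "ry": 0, "rz": 0, "gripper": 0}]}}

```text
time_s: 10.82
position: [0.4866, 0.0138, 0.1117]
orientation: [-0.002, 0.992, 0.125, -0.004]
contact_force: [-0.2, -0.7, -0.3]
grip_width: 0.01
grip_force: 0.0
```

Run:
```python
from h import *
rel([.624,-.0445,.107])
a=viewer.camera("scene")
k=lambda i,u,v,w,h,f:cv2.resize(i[v:v+h,u:u+w],None,fx=f,fy=f,interpolation=cv2.INTER_CUBIC)
cv2.imwrite("pics/j.png",np.hstack([k(a,150,130,180,100,4)])[:,:,::-1])
```

```text
t 10.8167 pos [0.4866 0.0138 0.1117] jig [-0.0784  0.0173] F [-0.2 -0.7 -0.3] grip 0.01 0.0 tz [-0.009  0.002 -1.   ]
shift [118.6  90.7   3.3] rz -0.01
```

View pics/j.png

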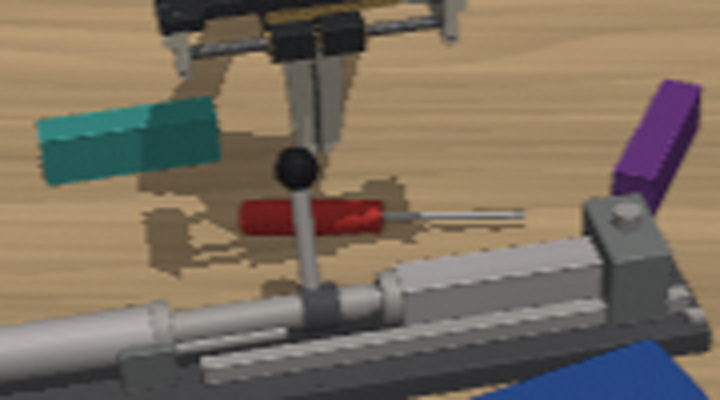

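The pad is on the bar (393,295) and the bar on the block (603,255). The finger at (318,120) is about 17 mm too far along +y from the knob (297,167), so I'll centre it and then push.

Request:
{"fn": "drive_tool", "kwargs": {"steps": [{"x": 0, "y": 17, "z": -2, "rx": 0, "ry": 0, "rz": 0, "gripper": 0}, {"x": 0, "y": 17, "z": -2, "rx": 0, "ry": 0, "rz": 0, "gripper": 0}, {"x": 10, "y": 17, "z": -2, "rx": 0, "ry": 0, "rz": 0, "gripper": 0}, {"x": 20, "y": 17, "z": -2, "rx": 0, "ry": 0, "rz": 0, "gripper": 0}, {"x": 30, "y": 17, "z": -3, "rx": 0, "ry": 0, "rz": 0, "gripper": 0}, {"x": 40, "y": 17, "z": -4, "rx": 0, "ry": 0, "rz": 0, "gripper": 0}, {"x": 50, "y": 17, "z": -5, "rx": 0, "ry": 0, "rz": 0, "gripper": 0}, {"x": 60, "y": 17, "z": -5, "rx": 0, "ry": 0, "rz": 0, "gripper": 0}]}}

```text
time_s: 11.53
position: [0.554, 0.0119, 0.1209]
orientation: [-0.0, 0.992, 0.125, 0.0]
contact_force: [-3.2, -0.1, 1.0]
grip_width: 0.007
grip_force: 1.1
```

```bash
python3 -c "
from h import *
rel([.624,-.0445,.107])"
```

```text
t 11.5333 pos [0.554  0.0119 0.1209] jig [-0.0136 -0.0013] F [-3.2 -0.1  1. ] grip 0.007 1.1 tz [ 0.  0. -1.]
shift [53.8 72.  13.9] rz 0.0
```

Request:
{"fn": "drive_tool", "kwargs": {"steps": [{"x": 8, "y": 0, "z": 1, "rx": 0, "ry": 0, "rz": 0, "gripper": 0}, {"x": 15, "y": 0, "z": 3, "rx": 0, "ry": 0, "rz": 0, "gripper": 0}, {"x": 22, "y": 0, "z": 5, "rx": 0, "ry": 0, "rz": 0, "gripper": 0}, {"x": 28, "y": 0, "z": 6, "rx": 0, "ry": 0, "rz": 0, "gripper": 0}, {"x": 34, "y": 0, "z": 7, "rx": 0, "ry": 0, "rz": 0, "gripper": 0}, {"x": 39, "y": 0, "z": 7, "rx": 0, "ry": 0, "rz": 0, "gripper": 0}, {"x": 39, "y": 0, "z": 7, "rx": 0, "ry": 0, "rz": 0, "gripper": 0}]}}

```text
time_s: 12.12
position: [0.5871, 0.0203, 0.1125]
orientation: [0.0, 0.992, 0.125, -0.005]
contact_force: [-10.9, -3.9, 3.4]
grip_width: 0.006
grip_force: 6.0
```

```bash
python3 -c "
from h import *
rel([.624,-.0445,.107])"
```

```text
t 12.1167 pos [0.5871 0.0203 0.1125] jig [ 0.0205 -0.0014] F [-10.9  -3.9   3.4] grip 0.006 6.0 tz [-0.009 -0.001 -1.   ]
shift [19.7 71.9  5.3] rz -0.0
```

Request:
{"fn": "drive_tool", "kwargs": {"steps": [{"x": 4, "y": 0, "z": 0, "rx": 0, "ry": 0, "rz": 0, "gripper": 0}, {"x": 7, "y": 0, "z": 0, "rx": 0, "ry": 0, "rz": 0, "gripper": 0}, {"x": 7, "y": 0, "z": 0, "rx": 0, "ry": 0, "rz": 0, "gripper": 0}]}}

```text
time_s: 12.37
position: [0.5876, 0.0205, 0.1123]
orientation: [0.0, 0.992, 0.125, -0.011]
contact_force: [-29.6, -10.2, 16.6]
grip_width: 0.01
grip_force: 15.6
```

```bash
python3 -c "
from h import *
rel([.624,-.0445,.107])"
```

```text
t 12.3667 pos [0.5876 0.0205 0.1123] jig [ 0.0212 -0.0013] F [-29.6 -10.2  16.6] grip 0.01 15.6 tz [-0.021 -0.004 -1.   ]
shift [19.1 72.   4.8] rz 0.02
```

Hard stop: 30 N with no further travel. I'll back off, retreat and look.

Request:
{"fn": "drive_tool", "kwargs": {"steps": [{"x": -12, "y": 0, "z": 0, "rx": 0, "ry": 0, "rz": 0, "gripper": 0}, {"x": -30, "y": 0, "z": -10, "rx": 0, "ry": 0, "rz": 0, "gripper": 0}, {"x": -60, "y": 0, "z": -35, "rx": 0, "ry": 0, "rz": 0, "gripper": 0}, {"x": -90, "y": 20, "z": -70, "rx": 0, "ry": 0, "rz": 0, "gripper": 0}, {"x": -120, "y": 50, "z": -90, "rx": 0, "ry": 0, "rz": 0, "gripper": 0}, {"x": -150, "y": 80, "z": -90, "rx": 0, "ry": 0, "rz": 0, "gripper": 0}, {"x": -150, "y": 115, "z": -90, "rx": 0, "ry": 0, "rz": 0, "gripper": 0}, {"x": -150, "y": 150, "z": -90, "rx": 0, "ry": 0, "rz": 0, "gripper": 0}, {"x": -150, "y": 180, "z": -90, "rx": 0, "ry": 0, "rz": 0, "gripper": 0}, {"x": -150, "y": 180, "z": -90, "rx": 0, "ry": 0, "rz": 0, "gripper": 0}]}}

```text
time_s: 13.2
position: [0.4983, -0.1949, 0.2041]
orientation: [0.002, 0.992, 0.123, 0.001]
contact_force: [0.4, 0.1, 0.3]
grip_width: 0.005
grip_force: 0.0
```

Run:
```python
from h import *
rel([.624,-.0445,.107])
a=viewer.camera("scene");b=viewer.camera("top")
k=lambda i,u,v,w,h,f:cv2.resize(i[v:v+h,u:u+w],None,fx=f,fy=f,interpolation=cv2.INTER_CUBIC)
cv2.imwrite("pics/k.png",np.vstack([k(a,190,165,150,60,5),k(b,190,135,150,60,5)])[:,:,::-1])
```

```text
t 13.2 pos [ 0.4983 -0.1949  0.2041] jig [-0.1189 -0.1878] F [0.4 0.1 0.3] grip 0.005 0.0 tz [ 0.003 -0.004 -1.   ]
shift [ 158.3 -115.7   96.9] rz -0.3
```

View pics/k.png

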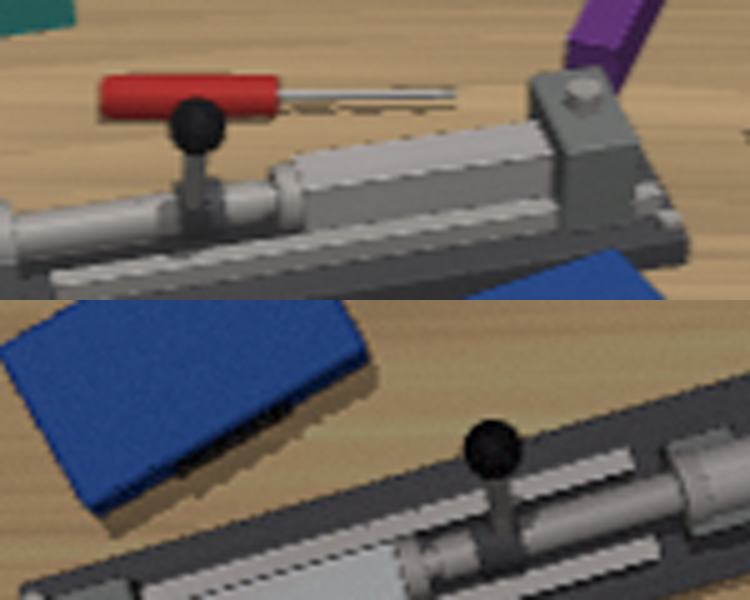

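The knob (197,125 in the upper crop) leans away from the robot, so the section is locked. The pad touches the bar at (300,200), the bar meets the block at (553,160), and the driver and case are undisturbed.

```bash
python3 -c "
from h import *
print(order.finish_job())"
```

```text
the job is handed in; nothing more can be done
None
```

The job is handed in at about 13 s: the handle went to its free stop, the pad pushed the bar home (20 N against the block), and the handle was locked back at its stop. The last pictures show no gap at either end of the bar, and no bystander was touched.

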